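# Stand the powder jar over the hidden bar of a floating cover

## Task

The thin cover plate of the catch box floats on soft rubber, held up firmly only by one cross bar hidden somewhere under it. With closed fingertips press gently along the plate to find where it stops giving, hold a light press of about 5 N on that firm spot for half a second, then pick up the larger of the two jars standing beside the box and set it down gently, upright, on the plate right over the bar so that the plate stays level, and let go. Do not push the plate hard (15 N at most), and leave the small jar, the cup and the stopwatch where they are.

Things in the scene. Friction and masses are not known exactly. Their poses are not given: they have to be found in the camera images.
- catch_box: fixed low steel box, 290 (x) x 150 (y) x 40 mm high, walls 8 mm. Origin: centre of its underside; x along its length, z up. The hidden cross bar runs across it along y; its centre line lies anywhere up to 65 mm to either side of the middle along x, new each time; its flat top is 14 mm wide, about 0.5 mm under the plate.
- cover: aluminium cover plate, 262 (x) x 122 (y) x 4 mm, axes as the box's, origin at its centre. Unloaded it is level, top 43 mm above the table, 3 mm above the rim. Springs: 250 N/m in height, 2.5 N m/rad in tilt about y (none about x), stops at 8 mm and 0.06 rad. Dents above 25 N.
- cover_mid (a point): centre of the plate's upper face. Pressed over the bar the plate yields about 0.5 mm and is then firm (10 N per mm, level); pressed beside it, it pivots on the bar and gives some 2 mm (30 mm away) to 4 mm (60 mm away) under 5 N, alike on both sides of the bar
- jar_center (a point): centre, 45 mm above the underside, of the larger of the two jars beside the box (straight round body 58 mm across, 90 mm high with its screw cap, about 0.5 kg, centre of mass on its axis), standing upright on the table; z is its axis
- powder_jar: the same larger jar; origin at the centre of its underside, z up along its axis
- small_jar: a smaller screw-cap jar, 50 mm across and 76 mm high, a bystander; origin at the centre of its underside
- cup: small open steel cup, 59 mm across, 42 mm high, a bystander; origin at the centre of its underside
- watch: stopwatch lying on its back, 60 x 61 x 17 mm, a bystander; origin at the centre of its underside
Things that resemble listed ones, but are neither listed nor needed, are in the scene too. Leave any green or yellow look-alike of the powder_jar alone.

How it is judged:
By the outcome, as a careful person would: the job done as asked, in the order asked, and still so for the second after the job is handed in, with the robot touching nothing.
It also fails if it takes over 70 s, if anything falls off the work surface, if the arm or the gripper's body presses on something with over 40 N, if the wrist force passes 120 N, or if a joint passes its speed limit or range.

## Robot

A 6-joint arm with a two-finger parallel gripper is mounted at the origin on a cart in front of the work surface, level with it; the furniture and walls round the work are solid. World frame = base frame: x ahead of the robot, y to its left, z up, the work surface at z = 0. Lengths are in mm, angles in rad, forces in N, time in s.
With the tool pointing down it reaches from about 350 to 975 mm from the base axis. Payload 7.1 kg.
Tool frame: the origin (TCP) lies on the front face of the gripper's body, between the roots of the fingers; the fingertips stand 80 mm ahead of it and the grasp point (between the pads) lies 61 mm ahead of it; z points along the fingers, y is the line along which they close (so a half turn about z gives the same grasp; the last joint's range is limited). The gripper opens to 88 mm and grips with 3 to 60 N. Pads are 20 mm wide; open, the fingers measure 115 mm over their backs; the gripper's body (75 mm by 178 mm) begins 61 mm behind the grasp point.
Start: joints at [1.131, 0.423, 1.63, -0, 1.089, -0.019], TCP at [255.275, 570.474, 302.675] pointing down, gripper open.
Joint ranges: [-3, 3], [-0.9, 2.11], [0.09, 2.58], [-1.31, 4.45], [0.11, 2.69], [-2.54, 2.54]. Speed limits (rad/s): [2.39, 2.39, 3.01, 3.14, 3.14, 3.14].

## Interface

Orientations are given as a rotation vector (axis times angle).
In Python, from workcell import readout, vision, close_job gives the robot as it stands.
- The arm moves only by the tool servo_tool, never from a script. Its argument "plan" is a list that holds one entry, the list of rows, each a list of 7 numbers: the gripper command: -1 is fully open, 1 is shut, values between are in proportion, then the shift along the world's x, y, z in units of 40 mm (1.0 is 40 mm), then the turn, a rotation vector about the world's x, y, z in units of 5 degrees (1.0 is 5 degrees). A call has 1 to 5 rows; each row shifts and turns the commanded pose from where the row before left it; what a row does not reach is not made up. A row lasts 1/12 s, in which the tool goes at most 41.7 mm and 7.16 degrees, less where a joint would pass 70% of its speed; a pose out of reach is approached as far as the arm can. A call is refused whole if a number of a shift passes 1 or a number of a turn 1, either way. A call with a gripper value outside its range is refused whole. The fingers move at their own pace and stop on an object; the grip force is fixed at half the most. Time passes only in rows, so rows that do not move let the fingers close. It gives the time, the measured TCP pose, the force, the opening and the grip force at its end, in the units of the state.
- readout.get_obs(): the state, without advancing time (a new reading comes with each control period).
- vision.get_image(name): name is "scene" or "top" or "wrist"; returns the picture (384x512x3 uint8, red, green, blue); there is no depth.
- vision.camera_params(name): a dict with "fx", "fy", "cx", "cy" (pixels), "rvec" (rotation vector, rad) and "tvec" (3), from world to camera coordinates, as OpenCV has them; the wrist camera has in their place "hand_eye" (4x4, takes a point from camera to tool coordinates, whose origin is the TCP and whose axes are the flange's). Camera axes: x right, y down, z forward; pixel columns grow to the right and rows downward; lengths in mm; the calibration is good to about 2 mm. A picture is of the moment at which its call begins: read the wrist's pose just before it. camera_params takes no time and is no camera call.
- close_job(): hands the job in; it is judged then, once.
The state is a dict: "t": time; "qpos": joint angles; "qvel": joint speeds; "joint_torque": joint torques, N m; "ee_pos": TCP position; "orientation": TCP orientation; "ft_force": force on the tool from outside, world axes, zero at the start; "moment": the same for the moment, N m; "width": finger opening in mm; "grasp_force": force on a finger pad.
Only numpy, scipy, OpenCV 4.12 (cv2) and the standard library are available. Lean on these libraries where they do the work, as an engineer would, in place of code of your own. Each camera call takes 0.05 s, during which the arm holds its last target. There are 200 camera calls.

## Working session

There is one attempt and no reset: what is moved stays moved. The work goes in short steps, Python scripts to look and compute and a tool call to move; the robot and the scene stay as the last step left them, time stands still between calls to the robot, and variables do not carry over. Pictures are saved under pics/ and viewed, at most 10 in all, crops included, and the job is handed in when it is done.

Besides the shell and the picture viewer there is one more tool, called as name(argument=value, ...) on one line, values as JSON. servo_tool: Moves the arm, as the interface text tells. Its arguments: {"type":"object","properties":{"plan":{"type":"array"}},"required":["plan"]}

```bash
mkdir -p pics
cat > h.py <<'E'
import numpy as np, cv2
from workcell import readout, vision
def snap(n,f):
    o=readout.get_obs(); im=vision.get_image(n); cv2.imwrite('pics/'+f,im[:,:,::-1]); return o,im
def ray(n,u,v,z,o=None):
    p=vision.camera_params(n)
    d=np.array([(u-p['cx'])/p['fx'],(v-p['cy'])/p['fy'],1.])
    if n=='wrist':
        H=np.array(p['hand_eye']);R=cv2.Rodrigues(np.array(o['orientation'],float))[0]
        c=R@H[:3,3]+np.array(o['ee_pos']); w=R@H[:3,:3]@d
    else:
        R=cv2.Rodrigues(np.array(p['rvec'],float))[0]; c=-R.T@np.array(p['tvec']).ravel(); w=R.T@d
    return c+w*(z-c[2])/w[2]
def proj(n,P):
    p=vision.camera_params(n);R=cv2.Rodrigues(np.array(p['rvec'],float))[0]
    q=R@np.array(P,float)+np.array(p['tvec']).ravel()
    return p['fx']*q[0]/q[2]+p['cx'],p['fy']*q[1]/q[2]+p['cy']
E
python3 - <<'E'
from h import *
o,a=snap('top','top0.png'); snap('scene','scene0.png')
print(o)
for n in('top','scene','wrist'): print(vision.camera_params(n))
b=cv2.resize(cv2.imread('pics/top0.png'),(800,600),interpolation=cv2.INTER_CUBIC); cv2.imwrite('pics/top0b.png',b)
E
```

```text
{'t': 0.0, 'qpos': array([ 1.13100300e+00,  4.23840262e-01,  1.63071737e+00,  1.91324390e-05,
        1.08859930e+00, -1.89846020e-02]), 'qvel': array([-9.63431325e-04,  2.37497121e-05,  1.53493632e-04,  8.42967877e-04,
        1.21539097e-03, -3.17171468e-04]), 'joint_torque': array([ 6.08802075e-04, -5.44628584e+01, -2.73661691e+01,  6.43292628e-02,
        2.28561455e-02, -1.64377784e-04]), 'ee_pos': array([255.08400732, 570.08247353, 301.89121542]), 'orientation': array([-6.56074202e-01, -3.07194189e+00,  2.38645515e-03]), 'ft_force': array([0.0114341 , 0.20474074, 0.48625854]), 'moment': array([-0.01086683, -0.02000428,  0.0064829 ]), 'grasp_force': 0.0, 'width': 87.5562299460511}
{'fx': 419.48050730147975, 'fy': 419.48050730147975, 'cx': 259.3227637573953, 'cy': 189.22023878663325, 'rvec': array([ 2.18902136, -2.20438905,  0.07648439]), 'tvec': array([ 122.33607018,  532.22674196, 1115.51883885])}
{'fx': 453.4437758009716, 'fy': 453.4437758009716, 'cx': 260.5590076811216, 'cy': 185.30536551880624, 'rvec': array([ 2.33632689, -0.86754117,  0.3093065 ]), 'tvec': array([-302.52648796,  371.44824039,  891.92831928])}
{'fx': 294.53963516803793, 'fy': 294.53963516803793, 'cx': 257.0822628479405, 'cy': 191.1991750604726, 'hand_eye': array([[ 1.48958342e-03, -9.57090493e-01, -2.89785386e-01,
         7.87132663e+01],
       [ 9.99998828e-01,  1.52792446e-03,  9.39305401e-05,
        -7.10410073e-01],
       [ 3.52870152e-04, -2.89785186e-01,  9.57091647e-01,
        -8.22936634e+01],
       [ 0.00000000e+00,  0.00000000e+00,  0.00000000e+00,
         1.00000000e+00]])}
```

View pics/top0b.png

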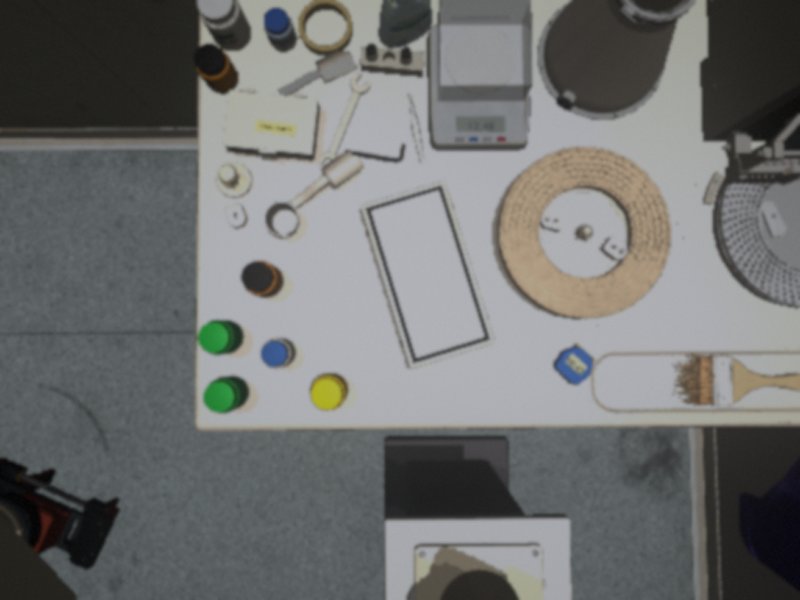

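View pics/scene0.png

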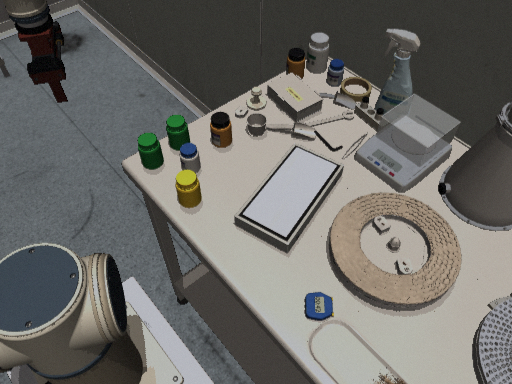

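The top view (800x600) shows the box at about (427,275). Things that could be taken for the powder_jar:
- amber jar with a black cap at (262,278)
- small blue-capped jar at (278,353)
- green jars at (220,338) and (224,395), and a yellow one at (328,392)
- far amber jar at (215,65) and far white jar at (220,15)

By the description it should be the amber jar at (262,278). I'll check that in a close crop and measure it.

Run:
```python
from h import *
s=.64
for nm,u,v,z in [('amber',262,278,90),('ambL',243,276,90),('ambR',279,278,90),('blue',278,353,76),('blL',262,353,76),('blR',293,353,76),('yel',328,392,90),('gr',220,338,90),('far',215,65,90),('cup',284,219,42),('watch',575,364,17),
 ('b1',362,208,40),('b2',441,185,40),('b3',491,341,40),('b4',410,366,40),('p1',368,211,43),('p2',438,189,43),('p3',487,338,43),('p4',414,361,43)]:
    print(nm,ray('top',u*s,v*s,z).round(1))
a=cv2.imread('pics/top0.png')[110:270,125:325]; b=cv2.imread('pics/scene0.png')[100:260,130:350]
cv2.imwrite('pics/c.png',np.vstack([cv2.resize(a,(420,300),interpolation=3)*1,cv2.resize(b,(420,300),interpolation=3)]))
a=cv2.resize(a,(400,320),interpolation=2);b=cv2.resize(b,(400,320),interpolation=2)
cv2.imwrite('pics/c.png',np.hstack([a,b]))
print([proj('scene',(625,391,z)) for z in (0,90)])
```

```text
amber [558.7 349.6  90. ]
ambL [562.1 380.2  90. ]
ambR [558.5 322.3  90. ]
blue [437.8 326.   76. ]
blL [438.  351.9  76. ]
blR [437.6 301.8  76. ]
yel [375.6 243.6  90. ]
gr [462.8 416.1  90. ]
far [909.5 428.5  90. ]
cup [662.8 323.   42. ]
watch [ 413.5 -171.9   17. ]
b1 [681.3 191.2  40. ]
b2 [720.1  56.5  40. ]
b3 [454.2 -24.9  40. ]
b4 [413.4 111.7  40. ]
p1 [675.5 180.9  43. ]
p2 [712.6  61.8  43. ]
p3 [459.3 -17.8  43. ]
p4 [421.8 105.   43. ]
[(np.float64(231.62101096348624), np.float64(124.80924228030011)), (np.float64(230.1261109717975), np.float64(101.2375145352911))]
```

View pics/c.png

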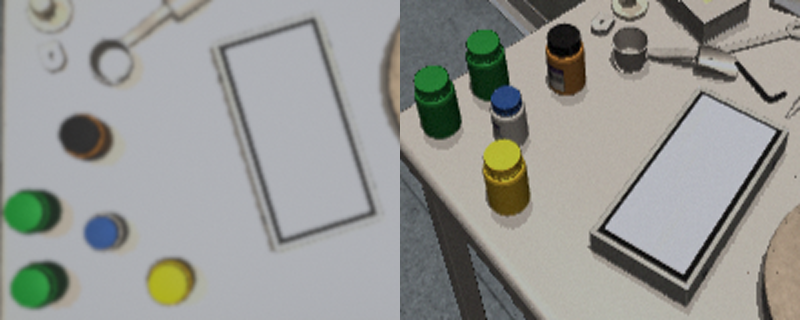

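The crop shows the amber, black-capped jar at about (85,135) left and (565,60) right. It stands beside the box, is larger than the blue-capped one, and is neither green nor yellow, so it is the one. Box centre is about (567,83), yaw about 17°. I'll go above the plate with closed fingers and the tool's y axis along the plate's x.

servo_tool(plan=[[[1,0.52,-0.81,-0.1,0,0,-0.65],[1,0.52,-0.81,-0.1,0,0,-0.65],[1,0.52,-0.81,-0.1,0,0,-0.65],[1,0.52,-0.81,-0.1,0,0,-0.65],[1,0.52,-0.81,-0.1,0,0,-0.65]]])

```text
t: 0.52
ee_pos: [359.6, 406.8, 282.2]
orientation: [-1.087, -2.947, 0.001]
ft_force: [0.8, 1.3, 0.2]
width: 57.7
grasp_force: 0.0
```

servo_tool(plan=[[[1,0.52,-0.81,-0.1,0,0,-0.65],[1,0.52,-0.81,-0.1,0,0,-0.65],[1,0.52,-0.81,-0.1,0,0,-0.65],[1,0.52,-0.81,-0.1,0,0,-0.65],[1,0.52,-0.81,-0.1,0,0,-0.65]]])

```text
t: 0.93
ee_pos: [463.8, 244.7, 262.4]
orientation: [-1.493, -2.764, 0.0]
ft_force: [1.0, 1.3, -0.2]
width: 24.9
grasp_force: 0.0
```

servo_tool(plan=[[[1,0.52,-0.81,-0.1,0,0,-0.65],[1,0.52,-0.81,-0.1,0,0,-0.65],[1,0.52,-0.81,-0.1,0,0,-0.65],[1,0.52,-0.81,-0.1,0,0,-0.65],[1,0.52,-0.81,-0.1,0,0,-0.65]]])

```text
t: 1.35
ee_pos: [567.8, 82.6, 242.2]
orientation: [-1.869, -2.525, 0.001]
ft_force: [1.0, 0.6, 0.2]
width: 0.4
grasp_force: 0.0
```

servo_tool(plan=[[[1,0,0,0,0,0,0],[1,0,0,0,0,0,0],[1,0,0,0,0,0,0]]])

```text
t: 1.6
ee_pos: [566.7, 84.6, 242.2]
orientation: [-1.865, -2.527, 0.001]
ft_force: [-0.4, -0.5, -0.9]
width: 0.5
grasp_force: 0.0
```

Run:
```python
from h import *
o,im=snap('wrist','w1.png')
R=cv2.Rodrigues(o['orientation'])[0]
print(o['t'],o['ee_pos'],R.round(3),o['width'],o['ft_force'],np.degrees(np.arctan2(R[1,1],R[0,1])))
cv2.imwrite('pics/w1b.png',cv2.resize(im[:,:,::-1],(800,600)))
```

```text
1.6 [566.6783134   84.57757857 242.24625527] [[-0.295  0.956 -0.001]
 [ 0.956  0.295  0.   ]
 [ 0.001 -0.001 -1.   ]] 0.5431002430562322 [-0.38688197 -0.46487652 -0.88719025] 17.133107824787746
```

View pics/w1b.png

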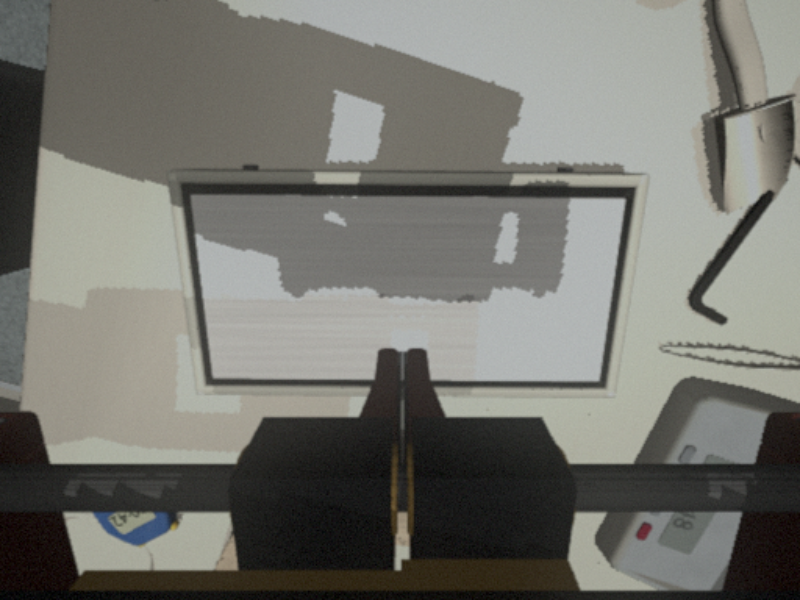

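The plate is centred below and aligned with the tool; its corners are about (188,190), (636,190), (610,385) and (207,385). I'll descend to just above it.

servo_tool(plan=[[[1,0,0,-0.9,0,0,0],[1,0,0,-0.9,0,0,0],[1,0,0,-0.8,0,0,0],[1,0,0,-0.2,0,0,0],[1,0,0,0,0,0,0]]])

```text
t: 2.07
ee_pos: [565.2, 85.6, 128.7]
orientation: [-1.86, -2.527, 0.006]
ft_force: [-0.4, -0.0, -0.3]
width: 0.1
grasp_force: 0.0
```

servo_tool(plan=[[[1,0,0,-0.05,0,0,0],[1,0,0,-0.05,0,0,0],[1,0,0,0,0,0,0]]])

```text
t: 2.32
ee_pos: [568.2, 84.9, 128.3]
orientation: [1.864, 2.527, 0.003]
ft_force: [-0.8, -0.1, -0.5]
width: 0.3
grasp_force: 0.0
```

Run:
```python
from h import *
o=readout.get_obs();print(o['t'],o['ee_pos'],o['ft_force'],o['moment'])
o=dict(ee_pos=np.array([566.68,84.58,242.25]),orientation=np.array([-1.865, -2.527, 0.001]))
print([ray('wrist',u*.64,v*.64,z,o).round(1) for u,v,z in[(172,174,40),(648,174,40),(615,394,40),(198,394,40)]])
print([ray('wrist',u*.64,v*.64,z,o).round(1) for u,v,z in[(188,192,43),(628,192,43),(606,382,43),(210,382,43)]])
```

```text
2.3167 [568.18682786  84.89344467 128.27213984] [-0.78591595 -0.09819624 -0.45947387] [-0.06503089  0.04996687 -0.04269816]
[array([415., 111.,  40.]), array([686.4, 195.2,  40. ]), array([729.7,  55.4,  40. ]), array([455.2, -29.9,  40. ])]
[array([427.1, 104. ,  43. ]), array([678.1, 181.8,  43. ]), array([718.1,  63. ,  43. ]), array([462.4, -16.5,  43. ])]
```

servo_tool(plan=[[[1,0,0,-0.025,0,0,0],[1,0,0,-0.025,0,0,0],[1,0,0,0,0,0,0]]])

```text
t: 2.57
ee_pos: [567.5, 84.4, 125.3]
orientation: [1.865, 2.527, 0.001]
ft_force: [0.2, -0.7, -0.1]
width: 0.3
grasp_force: 0.0
```

servo_tool(plan=[[[1,0,0,-0.0125,0,0,0],[1,0,0,0,0,0,0]]])

```text
t: 2.73
ee_pos: [567.3, 84.4, 124.3]
orientation: [1.866, 2.527, 0.0]
ft_force: [-0.1, 0.2, 0.0]
width: 0.6
grasp_force: 0.0
```

servo_tool(plan=[[[1,0,0,-0.0125,0,0,0],[1,0,0,0,0,0,0]]])

```text
t: 2.9
ee_pos: [567.2, 84.4, 123.6]
orientation: [-1.866, -2.528, 0.0]
ft_force: [-0.1, 0.0, -0.3]
width: 0.7
grasp_force: 0.0
```

servo_tool(plan=[[[1,0,0,-0.0125,0,0,0],[1,0,0,0,0,0,0]]])

```text
t: 3.07
ee_pos: [567.2, 84.5, 123.0]
orientation: [-1.866, -2.528, 0.0]
ft_force: [-0.4, 0.2, -0.0]
width: 0.5
grasp_force: 0.0
```

servo_tool(plan=[[[1,0,0,-0.0125,0,0,0],[1,0,0,0,0,0,0]]])

```text
t: 3.23
ee_pos: [567.3, 84.5, 122.6]
orientation: [-1.866, -2.528, 0.0]
ft_force: [-0.0, 0.0, 1.5]
width: 0.9
grasp_force: 0.3
```

servo_tool(plan=[[[1,0,0,-0.0125,0,0,0],[1,0,0,0,0,0,0]]])

```text
t: 3.4
ee_pos: [567.2, 84.5, 122.2]
orientation: [-1.866, -2.528, 0.0]
ft_force: [-0.4, 0.9, 1.1]
width: 0.6
grasp_force: 0.7
```

servo_tool(plan=[[[1,0,0,-0.0075,0,0,0],[1,0,0,0,0,0,0]]])

```text
t: 3.57
ee_pos: [567.3, 84.5, 121.9]
orientation: [-1.866, -2.528, 0.0]
ft_force: [-0.2, 0.2, 2.1]
width: 0.4
grasp_force: 1.0
```

servo_tool(plan=[[[1,0,0,-0.0125,0,0,0],[1,0,0,0,0,0,0],[1,0,0,0,0,0,0]]])

```text
t: 3.82
ee_pos: [567.3, 84.5, 121.4]
orientation: [-1.866, -2.528, 0.0]
ft_force: [-1.0, 0.7, 2.3]
width: 0.7
grasp_force: 1.4
```

servo_tool(plan=[[[1,0,0,-0.0125,0,0,0],[1,0,0,0,0,0,0],[1,0,0,0,0,0,0]]])

```text
t: 4.07
ee_pos: [567.2, 84.5, 120.9]
orientation: [-1.866, -2.528, 0.0]
ft_force: [-2.6, -1.1, 4.1]
width: 0.3
grasp_force: 1.9
```

servo_tool(plan=[[[1,0,0,0.1,0,0,0],[1,0.36,0.11,0,0,0,0],[1,0.36,0.11,0,0,0,0],[1,0,0,0,0,0,0],[1,0,0,-0.055,0,0,0]]])

```text
t: 4.48
ee_pos: [596.5, 93.4, 122.9]
orientation: [1.865, 2.527, 0.001]
ft_force: [-0.3, 0.2, 2.0]
width: 0.2
grasp_force: 0.8
```

servo_tool(plan=[[[1,0,0,-0.01,0,0,0],[1,0,0,0,0,0,0],[1,0,0,0,0,0,0]]])

```text
t: 4.73
ee_pos: [596.0, 93.2, 122.6]
orientation: [1.865, 2.527, 0.001]
ft_force: [2.4, 1.0, 1.9]
width: 0.5
grasp_force: 1.4
```

servo_tool(plan=[[[1,0,0,-0.005,0,0,0],[1,0,0,0,0,0,0],[1,0,0,0,0,0,0]]])

```text
t: 4.98
ee_pos: [596.1, 93.2, 122.3]
orientation: [1.866, 2.528, 0.0]
ft_force: [2.0, 0.5, 4.0]
width: 0.5
grasp_force: 2.4
```

servo_tool(plan=[[[1,0,0,0.065,0,0,0],[1,0.72,0.22,0,0,0,0],[1,0,0,0,0,0,0],[1,0,0,-0.055,0,0,0],[1,0,0,-0.01,0,0,0]]])

```text
t: 5.4
ee_pos: [625.1, 102.1, 122.2]
orientation: [1.865, 2.527, 0.002]
ft_force: [2.0, 1.3, 7.3]
width: 0.2
grasp_force: 3.8
```

servo_tool(plan=[[[1,0,0,0,0,0,0],[1,0,0,0,0,0,0]]])

```text
t: 5.57
ee_pos: [625.1, 102.1, 122.5]
orientation: [1.865, 2.527, 0.002]
ft_force: [3.2, 1.2, 5.1]
width: 0.6
grasp_force: 2.1
```

servo_tool(plan=[[[1,0,0,-0.01,0,0,0],[1,0,0,0,0,0,0],[1,0,0,0,0,0,0]]])

```text
t: 5.82
ee_pos: [625.1, 102.1, 122.3]
orientation: [1.865, 2.527, 0.002]
ft_force: [2.9, 1.2, 6.7]
width: 0.6
grasp_force: 3.3
```

servo_tool(plan=[[[1,0,0,0.075,0,0,0],[1,0.72,0.22,0,0,0,0],[1,0,0,0,0,0,0],[1,0,0,-0.055,0,0,0],[1,0,0,-0.01,0,0,0]]])

```text
t: 6.23
ee_pos: [653.1, 110.7, 121.6]
orientation: [-1.865, -2.527, 0.0]
ft_force: [1.6, 1.2, 4.6]
width: 0.4
grasp_force: 2.0
```

servo_tool(plan=[[[1,0,0,-0.01,0,0,0],[1,0,0,0,0,0,0],[1,0,0,0,0,0,0]]])

```text
t: 6.48
ee_pos: [653.1, 110.7, 121.8]
orientation: [-1.865, -2.527, 0.001]
ft_force: [0.0, 1.0, 3.2]
width: 0.3
grasp_force: 1.7
```

servo_tool(plan=[[[1,0,0,-0.0125,0,0,0],[1,0,0,0,0,0,0],[1,0,0,0,0,0,0]]])

```text
t: 6.73
ee_pos: [653.2, 110.7, 121.2]
orientation: [-1.865, -2.527, 0.001]
ft_force: [0.3, 0.8, 4.3]
width: 0.6
grasp_force: 2.6
```

servo_tool(plan=[[[1,0,0,0.0875,0,0,0],[1,-0.36,-0.11,0,0,0,0],[1,0,0,0,0,0,0],[1,0,0,-0.055,0,0,0],[1,0,0,-0.02,0,0,0]]])

```text
t: 7.15
ee_pos: [638.6, 106.3, 121.5]
orientation: [-1.865, -2.526, 0.003]
ft_force: [-5.4, -0.5, 9.3]
width: 0.8
grasp_force: 4.6
```

servo_tool(plan=[[[1,0,0,0,0,0,0],[1,0,0,0,0,0,0]]])

```text
t: 7.32
ee_pos: [638.6, 106.3, 121.7]
orientation: [-1.864, -2.526, 0.003]
ft_force: [-4.8, -2.0, 7.5]
width: 0.5
grasp_force: 3.8
```

servo_tool(plan=[[[1,0,0,0,0,0,0]]])

```text
t: 7.4
ee_pos: [638.6, 106.3, 121.7]
orientation: [-1.864, -2.526, 0.003]
ft_force: [-5.1, -2.4, 7.8]
width: 0.6
grasp_force: 3.8
```

servo_tool(plan=[[[1,0,0,0,0,0,0]]])

```text
t: 7.48
ee_pos: [638.7, 106.3, 121.7]
orientation: [-1.864, -2.526, 0.003]
ft_force: [-4.6, -1.0, 7.9]
width: 0.3
grasp_force: 3.8
```

servo_tool(plan=[[[1,0,0,0.075,0,0,0],[1,-1,-0.31,0,0,0,0],[1,-0.08,-0.02,0,0,0,0],[1,0,0,-0.055,0,0,0],[1,0,0,-0.02,0,0,0]]])

```text
t: 7.9
ee_pos: [595.4, 93.2, 121.6]
orientation: [-1.864, -2.526, 0.004]
ft_force: [-9.2, -1.9, 10.8]
width: 0.5
grasp_force: 5.7
```

servo_tool(plan=[[[1,0,0,0,0,0,0],[1,0,0,0,0,0,0]]])

```text
t: 8.07
ee_pos: [595.5, 93.2, 121.7]
orientation: [-1.864, -2.525, 0.005]
ft_force: [-9.9, -2.6, 10.2]
width: 0.4
grasp_force: 5.4
```

servo_tool(plan=[[[1,0,0,0,0,0,0]]])

```text
t: 8.15
ee_pos: [595.5, 93.2, 121.7]
orientation: [-1.864, -2.525, 0.005]
ft_force: [-10.4, -3.3, 11.1]
width: 0.7
grasp_force: 5.4
```

servo_tool(plan=[[[1,0,0,0,0,0,0]]])

```text
t: 8.23
ee_pos: [595.5, 93.2, 121.6]
orientation: [-1.864, -2.525, 0.005]
ft_force: [-10.2, -3.0, 10.8]
width: 0.6
grasp_force: 5.4
```

servo_tool(plan=[[[1,0,0,0.1275,0,0,0],[1,0,0,0,0,0,0],[1,-0.36,-0.11,0,0,0,0],[1,0,0,0,0,0,0],[1,0,0,0,0,0,0]]])

```text
t: 8.65
ee_pos: [582.5, 89.0, 126.8]
orientation: [1.866, 2.527, 0.001]
ft_force: [0.2, 0.2, 0.7]
width: 0.2
grasp_force: 0.0
```

servo_tool(plan=[[[1,0,0,0,0,0,0],[1,0,0,-0.08,0,0,0],[1,0,0,-0.0275,0,0,0],[1,0,0,-0.01,0,0,0],[1,0,0,0,0,0,0]]])

```text
t: 9.07
ee_pos: [582.7, 89.1, 122.3]
orientation: [1.865, 2.527, 0.002]
ft_force: [1.7, 1.2, 1.9]
width: 0.2
grasp_force: 1.2
```

servo_tool(plan=[[[1,0,0,0,0,0,0],[1,0,0,0,0,0,0]]])

```text
t: 9.23
ee_pos: [582.4, 89.0, 122.4]
orientation: [1.865, 2.527, 0.001]
ft_force: [1.8, -0.3, 1.8]
width: 0.7
grasp_force: 1.1
```

servo_tool(plan=[[[1,0,0,0,0,0,0]]])

```text
t: 9.32
ee_pos: [582.2, 89.0, 122.3]
orientation: [1.865, 2.527, 0.001]
ft_force: [2.2, 0.6, 2.1]
width: 0.7
grasp_force: 1.2
```

servo_tool(plan=[[[1,0,0,0.1175,0,0,0],[1,0,0,0,0,0,0],[1,0.36,0.11,0,0,0,0],[1,0,0,0,0,0,0],[1,0,0,0,0,0,0]]])

```text
t: 9.73
ee_pos: [596.2, 93.4, 126.7]
orientation: [-1.865, -2.528, 0.0]
ft_force: [-0.3, 0.1, 0.5]
width: 0.2
grasp_force: 0.0
```

servo_tool(plan=[[[1,0,0,0,0,0,0],[1,0,0,-0.08,0,0,0],[1,0,0,-0.0275,0,0,0],[1,0,0,-0.01,0,0,0],[1,0,0,0,0,0,0]]])

```text
t: 10.15
ee_pos: [595.7, 93.2, 122.2]
orientation: [-1.865, -2.527, 0.001]
ft_force: [-1.2, -1.1, 6.4]
width: 0.4
grasp_force: 2.9
```

servo_tool(plan=[[[1,0,0,0,0,0,0],[1,0,0,0,0,0,0]]])

```text
t: 10.32
ee_pos: [595.7, 93.2, 122.3]
orientation: [-1.865, -2.527, 0.001]
ft_force: [-2.1, -0.6, 5.9]
width: 0.1
grasp_force: 2.7
```

servo_tool(plan=[[[1,0,0,0,0,0,0]]])

```text
t: 10.4
ee_pos: [595.7, 93.2, 122.3]
orientation: [-1.865, -2.527, 0.001]
ft_force: [-2.0, -1.4, 4.7]
width: 0.6
grasp_force: 2.7
```

servo_tool(plan=[[[1,0,0,0.1175,0,0,0],[1,0,0,0,0,0,0],[1,0.36,0.11,0,0,0,0],[1,0,0,0,0,0,0],[1,0,0,0,0,0,0]]])

```text
t: 10.82
ee_pos: [610.9, 97.8, 126.7]
orientation: [1.865, 2.528, 0.0]
ft_force: [-0.2, 0.0, -0.8]
width: 0.3
grasp_force: 0.0
```

servo_tool(plan=[[[1,0,0,0,0,0,0],[1,0,0,-0.08,0,0,0],[1,0,0,-0.0275,0,0,0],[1,0,0,-0.01,0,0,0],[1,0,0,0,0,0,0]]])

```text
t: 11.23
ee_pos: [610.2, 97.6, 122.4]
orientation: [-1.865, -2.527, 0.001]
ft_force: [-2.9, -0.9, 6.8]
width: 0.6
grasp_force: 3.2
```

servo_tool(plan=[[[1,0,0,0,0,0,0],[1,0,0,0,0,0,0]]])

```text
t: 11.4
ee_pos: [610.2, 97.6, 122.4]
orientation: [-1.865, -2.527, 0.001]
ft_force: [-1.8, -0.2, 6.2]
width: 0.3
grasp_force: 3.0
```

servo_tool(plan=[[[1,0,0,0,0,0,0]]])

```text
t: 11.48
ee_pos: [610.2, 97.6, 122.4]
orientation: [-1.865, -2.527, 0.001]
ft_force: [-2.6, -0.6, 5.4]
width: 0.2
grasp_force: 3.0
```

servo_tool(plan=[[[1,0,0,0.1175,0,0,0],[1,0,0,0,0,0,0],[1,0.36,0.11,0,0,0,0],[1,0,0,0,0,0,0],[1,0,0,0,0,0,0]]])

```text
t: 11.9
ee_pos: [625.2, 102.2, 126.7]
orientation: [1.865, 2.528, 0.0]
ft_force: [-0.6, -0.1, 0.7]
width: 0.6
grasp_force: 0.0
```

servo_tool(plan=[[[1,0,0,0,0,0,0],[1,0,0,-0.08,0,0,0],[1,0,0,-0.0275,0,0,0],[1,0,0,-0.01,0,0,0],[1,0,0,0,0,0,0]]])

```text
t: 12.32
ee_pos: [624.7, 102.0, 122.4]
orientation: [-1.865, -2.527, 0.001]
ft_force: [-2.5, -0.3, 5.2]
width: 0.5
grasp_force: 3.0
```

servo_tool(plan=[[[1,0,0,0,0,0,0],[1,0,0,0,0,0,0]]])

```text
t: 12.48
ee_pos: [624.7, 102.0, 122.4]
orientation: [-1.865, -2.527, 0.001]
ft_force: [-2.5, -0.8, 6.2]
width: 0.2
grasp_force: 2.8
```

servo_tool(plan=[[[1,0,0,0,0,0,0]]])

```text
t: 12.57
ee_pos: [624.7, 102.0, 122.4]
orientation: [-1.865, -2.527, 0.001]
ft_force: [-1.3, -0.3, 5.4]
width: 0.5
grasp_force: 2.8
```

servo_tool(plan=[[[1,0,0,0.1175,0,0,0],[1,0,0,0,0,0,0],[1,0.36,0.11,0,0,0,0],[1,0,0,0,0,0,0],[1,0,0,0,0,0,0]]])

```text
t: 12.98
ee_pos: [639.6, 106.6, 126.7]
orientation: [1.865, 2.528, 0.0]
ft_force: [-0.4, 0.5, 1.0]
width: 0.4
grasp_force: 0.0
```

servo_tool(plan=[[[1,0,0,0,0,0,0],[1,0,0,-0.08,0,0,0],[1,0,0,-0.0275,0,0,0],[1,0,0,-0.01,0,0,0],[1,0,0,0,0,0,0]]])

```text
t: 13.4
ee_pos: [639.1, 106.4, 122.2]
orientation: [-1.865, -2.527, 0.001]
ft_force: [-2.3, -0.2, 4.7]
width: 0.6
grasp_force: 2.2
```

servo_tool(plan=[[[1,0,0,0,0,0,0],[1,0,0,0,0,0,0]]])

```text
t: 13.57
ee_pos: [639.1, 106.4, 122.1]
orientation: [-1.865, -2.527, 0.001]
ft_force: [-2.8, -0.7, 3.5]
width: 0.2
grasp_force: 2.3
```

servo_tool(plan=[[[1,0,0,0,0,0,0]]])

```text
t: 13.65
ee_pos: [639.1, 106.4, 122.1]
orientation: [-1.865, -2.527, 0.001]
ft_force: [-3.1, -0.6, 4.9]
width: 0.6
grasp_force: 2.4
```

servo_tool(plan=[[[1,0,0,0.1175,0,0,0],[1,0,0,0,0,0,0],[1,0.36,0.11,0,0,0,0],[1,0,0,0,0,0,0],[1,0,0,0,0,0,0]]])

```text
t: 14.07
ee_pos: [654.3, 111.1, 126.7]
orientation: [1.865, 2.527, 0.001]
ft_force: [0.6, 0.6, 0.2]
width: 0.5
grasp_force: 0.0
```

servo_tool(plan=[[[1,0,0,0,0,0,0],[1,0,0,-0.08,0,0,0],[1,0,0,-0.0275,0,0,0],[1,0,0,-0.01,0,0,0],[1,0,0,0,0,0,0]]])

```text
t: 14.48
ee_pos: [653.5, 110.8, 122.0]
orientation: [-1.865, -2.527, 0.001]
ft_force: [-0.7, -0.7, 2.0]
width: 0.5
grasp_force: 1.2
```

servo_tool(plan=[[[1,0,0,0,0,0,0],[1,0,0,0,0,0,0]]])

```text
t: 14.65
ee_pos: [653.5, 110.9, 122.1]
orientation: [-1.865, -2.527, 0.001]
ft_force: [-2.5, 0.7, 1.8]
width: 0.7
grasp_force: 1.2
```

servo_tool(plan=[[[1,0,0,0,0,0,0]]])

```text
t: 14.73
ee_pos: [653.5, 110.8, 122.0]
orientation: [-1.865, -2.527, 0.001]
ft_force: [-2.1, 0.2, 2.3]
width: 0.4
grasp_force: 1.2
```

The deflection is symmetric about s≈50 mm along the plate's x from the first touch, so I'll press and hold there.

servo_tool(plan=[[[1,0,0,0.1175,0,0,0],[1,0,0,0,0,0,0],[1,-0.48,-0.148,0,0,0,0],[1,-0.48,-0.148,0,0,0,0],[1,0,0,0,0,0,0]]])

```text
t: 15.15
ee_pos: [612.2, 98.3, 126.2]
orientation: [-1.864, -2.525, 0.004]
ft_force: [1.2, 0.5, -1.3]
width: 0.6
grasp_force: 0.0
```

servo_tool(plan=[[[1,0,0,0,0,0,0],[1,0,0,0,0,0,0],[1,0,0,-0.08,0,0,0],[1,0,0,-0.025,0,0,0],[1,0,0,-0.01,0,0,0]]])

```text
t: 15.57
ee_pos: [616.6, 99.4, 122.4]
orientation: [1.865, 2.527, 0.002]
ft_force: [0.2, 1.3, 6.5]
width: 0.5
grasp_force: 2.9
```

servo_tool(plan=[[[1,0,0,0,0,0,0],[1,0,0,0,0,0,0],[1,0,0,0,0,0,0]]])

```text
t: 15.82
ee_pos: [616.6, 99.4, 122.6]
orientation: [1.865, 2.526, 0.003]
ft_force: [1.7, 1.3, 2.8]
width: 0.7
grasp_force: 1.7
```

servo_tool(plan=[[[1,0,0,0,0,0,0]]])

```text
t: 15.9
ee_pos: [616.5, 99.3, 122.6]
orientation: [1.865, 2.526, 0.003]
ft_force: [2.9, 0.8, 4.4]
width: 0.5
grasp_force: 1.8
```

servo_tool(plan=[[[1,0,0,0,0,0,0]]])

```text
t: 15.98
ee_pos: [616.3, 99.3, 122.6]
orientation: [1.865, 2.527, 0.002]
ft_force: [3.2, 0.8, 4.1]
width: 0.6
grasp_force: 2.0
```

servo_tool(plan=[[[1,0,0,-0.004,0,0,0],[1,0,0,0,0,0,0],[1,0,0,0,0,0,0]]])

```text
t: 16.23
ee_pos: [616.3, 99.2, 122.5]
orientation: [1.865, 2.527, 0.002]
ft_force: [4.3, 0.5, 4.9]
width: 0.4
grasp_force: 2.5
```

servo_tool(plan=[[[1,0,0,0,0,0,0],[1,0,0,0,0,0,0],[1,0,0,0,0,0,0]]])

```text
t: 16.48
ee_pos: [616.2, 99.2, 122.5]
orientation: [1.865, 2.527, 0.002]
ft_force: [3.8, 0.7, 5.5]
width: 0.3
grasp_force: 2.6
```

servo_tool(plan=[[[1,0,0,0,0,0,0],[1,0,0,0,0,0,0],[1,0,0,0,0,0,0]]])

```text
t: 16.73
ee_pos: [616.2, 99.2, 122.5]
orientation: [1.865, 2.527, 0.002]
ft_force: [4.6, 1.3, 5.5]
width: 0.9
grasp_force: 2.6
```

servo_tool(plan=[[[1,0,0,0,0,0,0],[1,0,0,0,0,0,0],[1,0,0,0,0,0,0]]])

```text
t: 16.98
ee_pos: [616.2, 99.2, 122.5]
orientation: [1.865, 2.527, 0.002]
ft_force: [5.3, 1.9, 5.2]
width: 0.5
grasp_force: 2.6
```

```bash
python3 -c "
from h import *
o=readout.get_obs();print(o['t'],o['ee_pos'],o['ft_force'],o['moment'],o['grasp_force'])"
```

```text
16.9833 [616.20537123  99.232092   122.4661369 ] [5.31015845 1.8501558  5.2026767 ] [ 0.17812047 -0.66637894  0.01217294] 2.605745588662103
```

servo_tool(plan=[[[1,0,0,0.5,0,0,0],[-1,0,0,0.9,0,0,0],[-1,0,0,0.9,0,0,0],[-1,0,0,0.7,0,0,0],[-1,-0.2,0.8,0,0,0,0]]])

```text
t: 17.4
ee_pos: [609.9, 128.1, 247.1]
orientation: [1.867, 2.52, 0.005]
ft_force: [1.4, 0.3, 0.3]
width: 23.9
grasp_force: 0.0
```

servo_tool(plan=[[[-1,-0.2,0.8,0,0,0,0],[-1,-0.2,0.8,0,0,0,0],[-1,-0.2,0.8,0,0,0,0],[-1,-0.2,0.8,0,0,0,0],[-1,0,0,0,0,0,0]]])

```text
t: 17.82
ee_pos: [572.7, 263.1, 240.8]
orientation: [-1.859, -2.529, 0.004]
ft_force: [0.2, -0.4, 0.5]
width: 56.8
grasp_force: 0.0
```

servo_tool(plan=[[[-1,0,0,0,0,0,0],[-1,0,0,0,0,0,0],[-1,0,0,0,0,0,0]]])

```text
t: 18.07
ee_pos: [575.2, 257.8, 241.4]
orientation: [-1.866, -2.526, 0.003]
ft_force: [0.3, -0.4, -0.7]
width: 77.1
grasp_force: 0.0
```

Run:
```python
from h import *
o,im=snap('wrist','w2.png')
print(o['t'],o['ee_pos'],o['orientation'],o['width'])
cv2.imwrite('pics/w2b.png',cv2.resize(im[:,:,::-1],(800,600)))
```

```text
18.0667 [575.16878721 257.81139225 241.39821054] [-1.86626969 -2.52620476  0.0028862 ] 77.06280530706165
```

View pics/w2b.png

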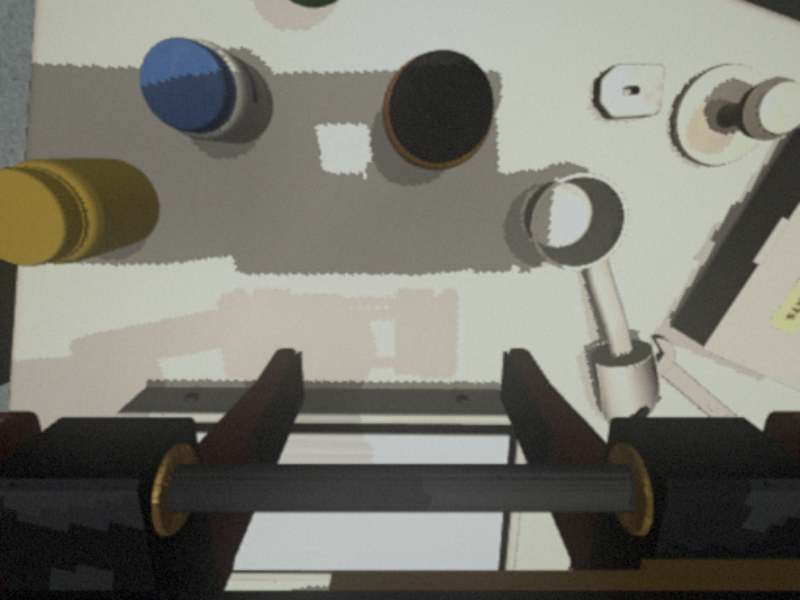

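The wrist view shows the black cap at about x 388–494, y 50–163, centred near (441,106). The blue jar at (187,85) and the cup at (577,220) are clear of the grasp.

Run:
```python
from h import *
o=dict(ee_pos=np.array([575.2,257.8,241.4]),orientation=np.array([-1.866,-2.526,.003]))
for u,v,z in[(441,106,90),(388,106,90),(494,106,90),(441,50,90),(441,163,90),(187,85,76),(577,220,42)]: print(ray('wrist',u*.64,v*.64,z,o).round(1))
```

```text
[562.6 361.2  90. ]
[538.8 353.8  90. ]
[586.5 368.5  90. ]
[555.1 383.6  90. ]
[570.9 336.8  90. ]
[440.4 335.   76. ]
[664.1 330.5  42. ]
```

servo_tool(plan=[[[-1,-0.15,0.9,0,0,0,0],[-1,-0.15,0.9,0,0,0,0],[-1,0,0,0,0,0,0],[-1,0,0,0,0,0,0],[-1,0,0,0,0,0,0]]])

```text
t: 18.53
ee_pos: [563.6, 330.0, 241.7]
orientation: [-1.866, -2.527, 0.002]
ft_force: [-0.2, 0.5, -0.7]
width: 87.8
grasp_force: 0.0
```

servo_tool(plan=[[[-1,0,0,0,0,0,0],[-1,0,0,0,0,0,0]]])

```text
t: 18.7
ee_pos: [563.8, 329.7, 242.0]
orientation: [-1.868, -2.526, 0.001]
ft_force: [-0.1, -0.0, 0.1]
width: 87.8
grasp_force: 0.0
```

Run:
```python
from h import *
o,im=snap('wrist','w3.png')
print(o['t'],o['ee_pos'],o['orientation'],o['width'])
cv2.imwrite('pics/w3b.png',cv2.resize(im[:,:,::-1],(800,600)))
print(ray('scene',220.8,119,90))
```

```text
18.7 [563.7971371  329.68976988 241.95584686] [-1.86758947e+00 -2.52613593e+00  8.21348865e-04] 87.7528228203242
[561.35443496 351.00070558  90.        ]
```

View pics/w3b.png

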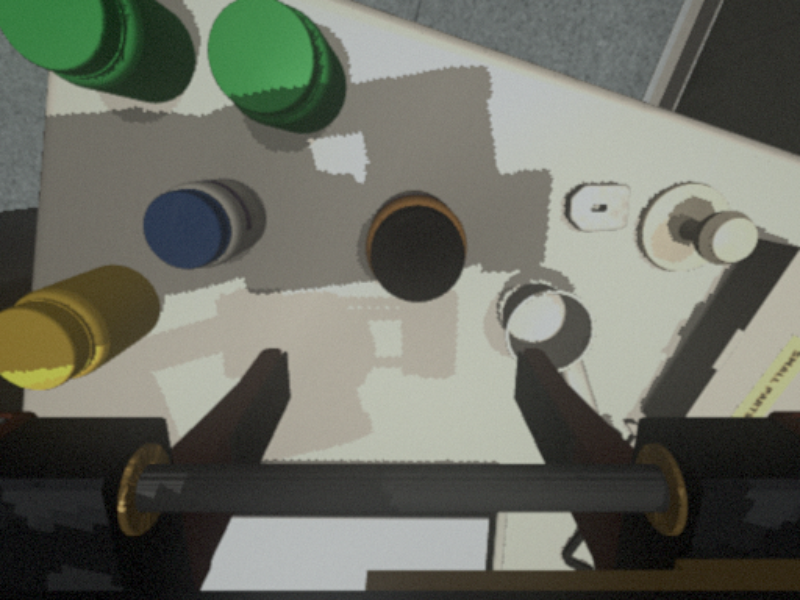

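The cap centre is now near (418,253), with the fingers either side at x 288 and 517. The right finger passes close to the cup at (545,325), so I'll check its clearance too.

Run:
```python
from h import *
o=dict(ee_pos=np.array([563.8,329.8,241.9]),orientation=np.array([-1.867,-2.5265,.001]))
for u,v,z in[(418,253,90),(418,253,85),(186,228,76),(546,326,42)]: print(ray('wrist',u*.64,v*.64,z,o).round(1))
print(ray('top',284*.64,219*.64,42),ray('scene',256.5,118,42))
```

```text
[562.6 363.1  90. ]
[563.1 362.2  85. ]
[440.3 336.7  76. ]
[661.5 333.2  42. ]
[662.77984816 323.02396216  42.        ] [670.15179325 331.03402205  42.        ]
```

The top camera shrinks lengths by about 4% (it reads the box as 279 mm, true 290), which explains its 10 mm difference from the wrist view. I'll use the wrist's jar position, about (562.5,361.5), and grasp there.

servo_tool(plan=[[[-1,-0.02,0.76,0,0,0,0],[-1,0,0,0,0,0,0],[-1,0,0,0,0,0,0],[-1,0,0,-0.6,0,0,0],[-1,0,0,-0.7,0,0,0]]])

```text
t: 19.17
ee_pos: [564.1, 361.4, 191.8]
orientation: [1.865, 2.526, 0.007]
ft_force: [0.5, -0.6, -0.1]
width: 87.7
grasp_force: 0.0
```

servo_tool(plan=[[[-1,0,0,-0.7,0,0,0],[-1,0,0,-0.7,0,0,0],[-1,0,0,-0.5,0,0,0],[-1,0,0,-0.18,0,0,0],[-1,0,0,0,0,0,0]]])

```text
t: 19.58
ee_pos: [561.8, 360.0, 104.8]
orientation: [-1.866, -2.526, 0.006]
ft_force: [-0.0, 0.5, 0.5]
width: 87.9
grasp_force: 0.0
```

servo_tool(plan=[[[0.1,0,0,0,0,0,0],[0.1,0,0,0,0,0,0],[0.2,0,0,0,0,0,0],[0.2,0,0,0,0,0,0],[0.3,0,0,0,0,0,0]]])

```text
t: 20.0
ee_pos: [562.9, 361.7, 108.0]
orientation: [1.865, 2.527, 0.002]
ft_force: [-6.5, -1.6, 4.9]
width: 57.9
grasp_force: 3.3
```

servo_tool(plan=[[[1,0,0,0,0,0,0],[1,0,0,0,0,0,0],[1,0,0,0,0,0,0]]])

```text
t: 20.25
ee_pos: [562.7, 361.6, 107.9]
orientation: [1.865, 2.528, 0.0]
ft_force: [-2.4, -1.3, 5.9]
width: 56.5
grasp_force: 30.0
```

servo_tool(plan=[[[1,0,0,0.1,0,0,0],[1,0,0,0.3,0,0,0],[1,0,0,0.6,0,0,0],[1,0,0,0.6,0,0,0],[1,0,0,0.4,0,0,0]]])

```text
t: 20.67
ee_pos: [563.0, 361.7, 189.3]
orientation: [1.865, 2.527, 0.002]
ft_force: [0.5, 0.6, -4.1]
width: 57.3
grasp_force: 29.9
```

servo_tool(plan=[[[1,0,0,0,0,0,0],[1,0.03,-0.16,0,0,0,0],[1,0.1,-0.5,0,0,0,0],[1,0.14,-0.7,0,0,0,0],[1,0.16,-0.8,0,0,0,0]]])

```text
t: 21.08
ee_pos: [578.7, 274.3, 185.0]
orientation: [-1.862, -2.529, 0.004]
ft_force: [1.2, -0.3, -4.7]
width: 56.8
grasp_force: 29.9
```

servo_tool(plan=[[[1,0.16,-0.8,0,0,0,0],[1,0.16,-0.8,0,0,0,0],[1,0.16,-0.8,0,0,0,0],[1,0.16,-0.8,0,0,0,0],[1,0.12,-0.6,0,0,0,0]]])

```text
t: 21.5
ee_pos: [609.3, 120.0, 184.9]
orientation: [-1.866, -2.525, 0.005]
ft_force: [0.9, -0.1, -4.8]
width: 56.7
grasp_force: 29.9
```

servo_tool(plan=[[[1,0.1,-0.4,0,0,0,0],[1,0.03,-0.2,0,0,0,0],[1,0,0,0,0,0,0],[1,0,0,0,0,0,0],[1,0,0,0,0,0,0]]])

```text
t: 21.92
ee_pos: [614.9, 100.0, 186.3]
orientation: [-1.864, -2.528, 0.001]
ft_force: [0.3, -0.3, -5.0]
width: 57.0
grasp_force: 29.9
```

servo_tool(plan=[[[1,0,0,-0.3,0,0,0],[1,0,0,-0.25,0,0,0],[1,0,0,-0.15,0,0,0],[1,0,0,0,0,0,0],[1,0,0,0,0,0,0]]])

```text
t: 22.33
ee_pos: [614.9, 99.4, 157.8]
orientation: [-1.864, -2.527, 0.002]
ft_force: [0.5, -0.1, -5.6]
width: 57.2
grasp_force: 29.9
```

Run:
```python
from h import *
o,im=snap('scene','s2.png')
print(o['t'],o['ee_pos'],o['orientation'],o['width'],o['ft_force'],o['grasp_force'])
cv2.imwrite('pics/s2b.png',cv2.resize(im[60:300,180:440,::-1],(780,600*1),interpolation=2))
```

```text
22.3333 [614.90828075  99.383223   157.75515546] [-1.86412719e+00 -2.52706171e+00  2.09122712e-03] 57.20890463735132 [ 0.51230984 -0.10359358 -5.56184264] 29.92553247604519
```

View pics/s2b.png

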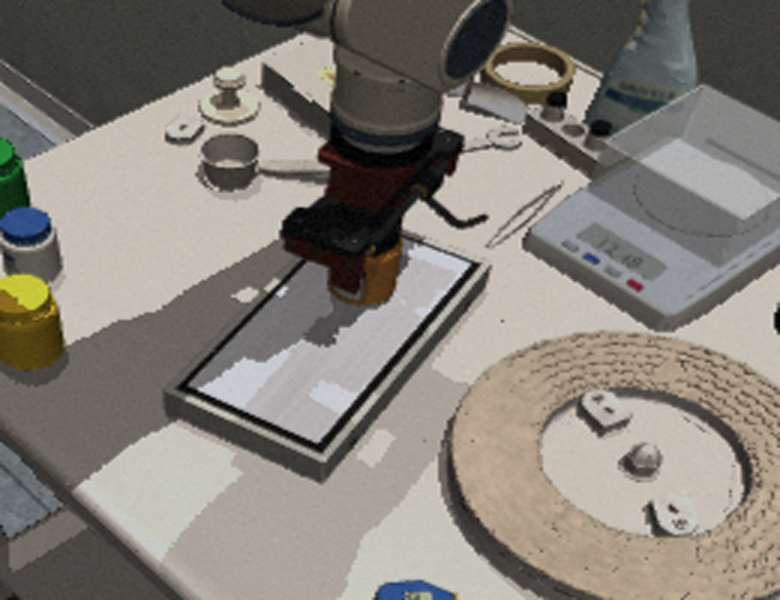

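The jar is held upright at about (365,275), above the plate's firm spot. I'll lower it slowly.

servo_tool(plan=[[[1,0,0,-0.1,0,0,0],[1,0,0,-0.05,0,0,0],[1,0,0,0,0,0,0],[1,0,0,0,0,0,0]]])

```text
t: 22.72
ee_pos: [615.5, 99.0, 152.8]
orientation: [-1.866, -2.528, 0.0]
ft_force: [-0.1, -0.2, -4.6]
width: 57.0
grasp_force: 29.9
```

servo_tool(plan=[[[1,0,0,-0.02,0,0,0],[1,0,0,0,0,0,0],[1,0,0,0,0,0,0]]])

```text
t: 22.97
ee_pos: [615.5, 99.1, 152.1]
orientation: [1.866, 2.528, 0.0]
ft_force: [1.0, -0.7, -4.7]
width: 56.7
grasp_force: 29.9
```

servo_tool(plan=[[[1,0,0,-0.01,0,0,0],[1,0,0,0,0,0,0],[1,0,0,0,0,0,0]]])

```text
t: 23.22
ee_pos: [615.5, 99.1, 151.6]
orientation: [-1.866, -2.528, 0.0]
ft_force: [-1.2, -0.1, -4.3]
width: 56.9
grasp_force: 29.9
```

servo_tool(plan=[[[1,0,0,-0.0125,0,0,0],[1,0,0,0,0,0,0],[1,0,0,0,0,0,0]]])

```text
t: 23.47
ee_pos: [615.5, 99.1, 151.1]
orientation: [-1.866, -2.528, 0.0]
ft_force: [-0.3, -0.1, -5.2]
width: 56.8
grasp_force: 29.9
```

servo_tool(plan=[[[1,0,0,-0.0125,0,0,0],[1,0,0,0,0,0,0],[1,0,0,0,0,0,0]]])

```text
t: 23.72
ee_pos: [615.5, 99.1, 150.6]
orientation: [-1.866, -2.528, 0.0]
ft_force: [0.3, -0.4, -4.8]
width: 56.4
grasp_force: 29.9
```

servo_tool(plan=[[[1,0,0,-0.01,0,0,0],[1,0,0,0,0,0,0],[1,0,0,0,0,0,0]]])

```text
t: 23.97
ee_pos: [615.5, 99.1, 150.3]
orientation: [1.866, 2.528, -0.0]
ft_force: [-0.6, 0.4, -2.9]
width: 56.8
grasp_force: 29.9
```

servo_tool(plan=[[[1,0,0,-0.0075,0,0,0],[1,0,0,0,0,0,0],[1,0,0,0,0,0,0]]])

```text
t: 24.22
ee_pos: [615.5, 99.1, 150.1]
orientation: [1.866, 2.528, 0.0]
ft_force: [-0.4, 0.4, -1.0]
width: 56.8
grasp_force: 30.0
```

servo_tool(plan=[[[1,0,0,-0.005,0,0,0],[1,0,0,0,0,0,0],[1,0,0,0,0,0,0]]])

```text
t: 24.47
ee_pos: [615.5, 99.1, 150.0]
orientation: [1.866, 2.528, 0.0]
ft_force: [-1.6, -0.2, 1.2]
width: 56.6
grasp_force: 30.0
```

Firm contact, with the weight now on the plate. Release gently.

servo_tool(plan=[[[-0.34,0,0,0,0,0,0],[-0.4,0,0,0,0,0,0],[-0.5,0,0,0,0,0,0],[-0.6,0,0,0,0,0,0],[-0.8,0,0,0,0,0,0]]])

```text
t: 24.88
ee_pos: [615.7, 99.2, 149.8]
orientation: [1.865, 2.527, 0.001]
ft_force: [-0.1, -0.5, 0.2]
width: 74.3
grasp_force: 0.0
```

servo_tool(plan=[[[-1,0,0,0,0,0,0],[-1,0,0,0,0,0,0],[-1,0,0,0,0,0,0],[-1,0,0,0,0,0,0],[-1,0,0,0,0,0,0]]])

```text
t: 25.3
ee_pos: [615.5, 99.1, 149.7]
orientation: [1.866, 2.528, 0.0]
ft_force: [0.1, 1.0, 0.5]
width: 88.0
grasp_force: 0.0
```

Run:
```python
from h import *
o,im=snap('wrist','w4.png')
print(o['t'],o['ee_pos'],o['width'],o['ft_force'],o['grasp_force'])
cv2.imwrite('pics/w4b.png',cv2.resize(im[:,:,::-1],(800,600)))
```

```text
25.3 [615.48014121  99.11217989 149.71408685] 88.00995763818433 [0.08492872 0.96810077 0.46744828] 0.0
```

View pics/w4b.png

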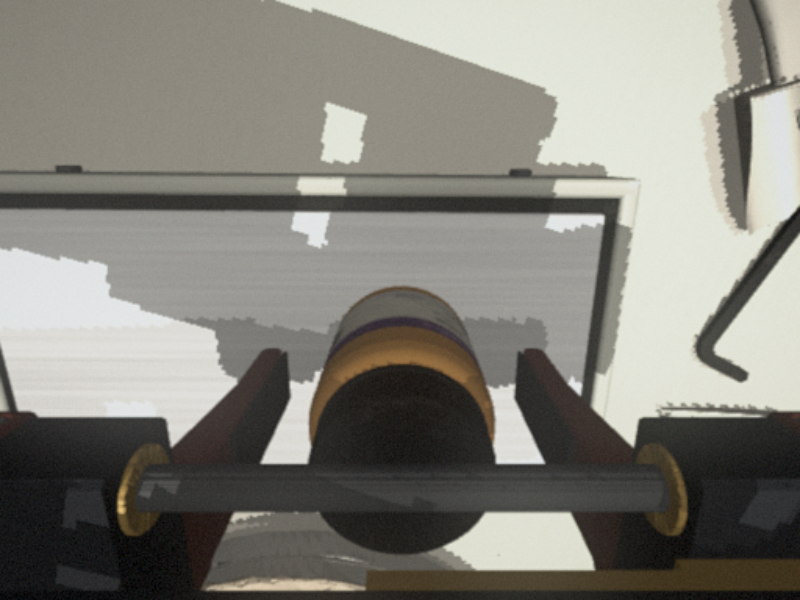

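The jar stands free and centred between the open fingers (about (402,450)), and the plate edge runs parallel to the rim. I'll withdraw straight up and check from above.

servo_tool(plan=[[[-1,0,0,0.2,0,0,0],[-1,0,0,0.5,0,0,0],[-1,0,0,0.8,0,0,0],[-1,0,0,0.9,0,0,0],[-1,0,0,0.9,0,0,0]]])

```text
t: 25.77
ee_pos: [615.0, 99.0, 283.3]
orientation: [-1.865, -2.527, 0.001]
ft_force: [1.5, -0.3, -0.4]
width: 87.9
grasp_force: 0.0
```

servo_tool(plan=[[[-1,-0.2,0.8,0,0,0,0],[-1,-0.2,0.8,0,0,0,0],[-1,-0.2,0.8,0,0,0,0],[-1,-0.2,0.8,0,0,0,0],[-1,-0.2,0.8,0,0,0,0]]])

```text
t: 26.18
ee_pos: [574.9, 260.4, 282.7]
orientation: [1.866, 2.527, 0.001]
ft_force: [0.6, -0.1, 0.1]
width: 88.2
grasp_force: 0.0
```

servo_tool(plan=[[[-1,0,0.8,0,0,0,0],[-1,0,0.8,0,0,0,0],[-1,0,0.8,0,0,0,0],[-1,0,0,0,0,0,0],[-1,0,0,0,0,0,0]]])

```text
t: 26.6
ee_pos: [575.0, 356.6, 282.0]
orientation: [1.862, 2.53, 0.0]
ft_force: [-0.4, -1.1, -0.4]
width: 87.3
grasp_force: 0.0
```

Run:
```python
from h import *
o,im=snap('scene','s3.png')
print(o['t'],o['ee_pos'],o['ft_force'])
cv2.imwrite('pics/s3b.png',cv2.resize(im[110:260,190:390,::-1],(800,600),interpolation=2))
```

```text
26.6 [574.99921234 356.57365766 282.00066699] [-0.35164988 -1.1302565  -0.43244949]
```

View pics/s3b.png

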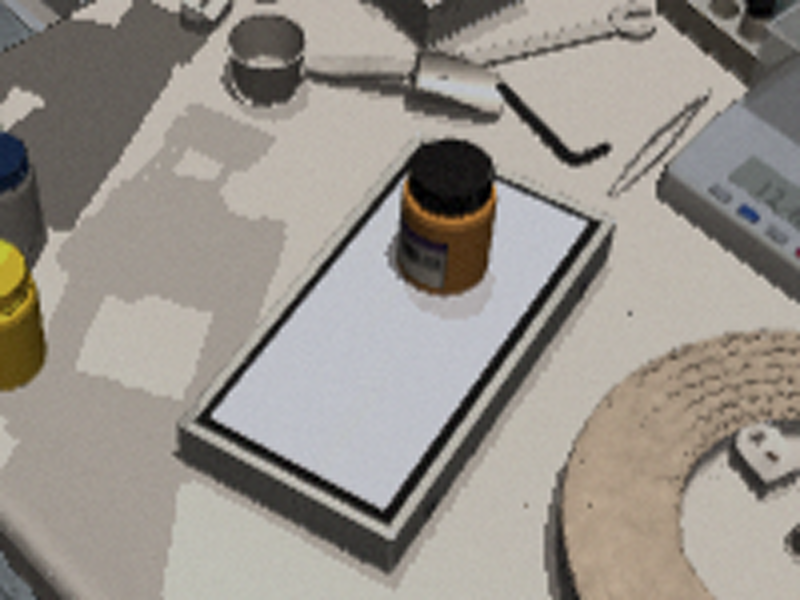

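The jar stands upright on the level plate at about (445,220). The cup, blue jar and others are where they were.

```bash
python3 -c "
from workcell import close_job
print(close_job())"
```

```text
the job is handed in; nothing more can be done
None
```

The job is handed in at about 27 s: the firm spot was found about 50 mm off the plate's middle and held at about 5 N for 1 s, then the larger (amber, black-capped) jar was set upright over it and released, with the plate level in the last picture (the hardest probing reading was 11 N vertical).

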